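# Set out the watchmaker's bench for the next watch

## Task

Set out the bench for the next watch: put the white dust cover over the brass movement on the black holder, and stand the black loupe midway between that holder and the timing stand. Set the blue tin behind the holder, centred on the mat's white line with a gap of about 2 cm between tin and holder, and stack the red tin centrally on top of the blue one. Leave the yellow tin and the terracotta blower where they are, and leave everything upright and let go.

Things in the scene. Friction and masses are not known exactly. Their poses are not given: they have to be found in the camera images.
- holder: Fixed black disc, 60 mm wide, 18 mm high, with a brass movement (26 mm wide, 5 mm high) on its centre. Under it a flat green mat, 200 x 150 mm (0.8 mm thick: things stand at bench level). A white line 4 mm wide runs on the mat from the disc to the mat's edge away from the robot: this is 'behind'. Origin: centre of the disc's underside, at bench level; x along the white line, y left, z up.
- stand: Timing stand, fixed: black base plate 66 x 50 mm, 12 mm high, with a post carrying an aluminium microphone barrel (24 mm in diameter, along the stand's x); 53 mm high overall. Origin: centre of the base's underside, at bench level. It is straight left or right of the holder (along the holder's y axis), 210 to 245 mm between centres.
- cover_knob (a point): Dust cover, loose, about 50 g: white round cap 50 mm in diameter, 17 mm high, with an upright orange knob on it (18 mm in diameter, 20 mm high; 37 mm overall). Hollow below (recess 44 mm wide, 12 mm deep): it goes over the movement and rests on the black disc. This point is the centre of the knob, 27 mm above the cover's underside; z up.
- loupe_mid (a point): Loupe, loose, about 40 g: a black eyeglass standing on its broad end, 34 mm in diameter up to 22 mm high, then tapering to 28 mm at the top, 36 mm high, with a red band and a blue lens on top. This point is its centre, 18 mm above its underside; z up when it stands on its broad end.
- blue_tin_mid (a point): Blue tin, loose, closed, about 60 g: an upright cylinder 44 mm in diameter and 26 mm high, flat top, thin steel band. This point is its centre, 13 mm above its underside; z up.
- red_tin_mid (a point): Red tin, loose, closed, about 60 g: an upright cylinder 36 mm in diameter and 24 mm high, flat top, thin steel band. This point is its centre, 12 mm above its underside; z up.
- yellow_tin_mid (a point): Yellow tin, a loose bystander like the blue tin (44 mm in diameter, 26 mm high). Leave it alone. This point is its centre, 13 mm above its underside.
- blower_mid (a point): Terracotta-coloured dust blower bulb with a thin upright nozzle, a loose bystander, 42 mm in diameter and 52 mm high. Leave it alone. This point is on its axis, 26 mm above its underside.
There are look-alikes about, which are no part of the job. Of the things shaped like the part that bears blue_tin_mid, the blue one is meant.

How it is judged:
At the end, for the whole second after the job is handed in: Cover down over the movement, centred to 10 mm; loupe midway between holder and stand to 14 mm; blue tin on the white line to 13 mm, gap 7 to 33 mm; red tin on it, centres within 10 mm; all upright, at rest; yellow tin and blower within 20 mm of their start (horizontal distance between cover_knob and holder below 0.01 m and z of cover_knob in the frame of holder between 0.042 and 0.048 m and ((y of stand in the frame of holder between 0.205 and 0.22 m and y of loupe_mid in the frame of holder between 0.08775 and 0.12475 m) or (y of stand in the frame of holder between 0.22 and 0.235 m and y of loupe_mid in the frame of holder between 0.09525 and 0.13225 m) or (y of stand in the frame of holder between 0.235 and 0.25 m and y of loupe_mid in the frame of holder between 0.10275 and 0.13975 m) or (y of stand in the frame of holder between -0.22 and -0.205 m and y of loupe_mid in the frame of holder between -0.12475 and -0.08775 m) or (y of stand in the frame of holder between -0.235 and -0.22 m and y of loupe_mid in the frame of holder between -0.13225 and -0.09525 m) or (y of stand in the frame of holder between -0.25 and -0.235 m and y of loupe_mid in the frame of holder between -0.13975 and -0.10275 m)) and x of loupe_mid in the frame of holder between -0.015 and 0.015 m and height (world z) of loupe_mid between 0.014 and 0.022 m and x of blue_tin_mid in the frame of holder between 0.059 and 0.085 m and y of blue_tin_mid in the frame of holder between -0.013 and 0.013 m and height (world z) of blue_tin_mid between 0.01 and 0.016 m and horizontal distance between red_tin_mid and blue_tin_mid below 0.01 m and height (world z) of red_tin_mid between 0.034 and 0.042 m and angle between each of cover_knob, loupe_mid, blue_tin_mid, red_tin_mid's own z axis and vertical below 0.12 rad and linear speed of each of cover, loupe, blue_tin, red_tin below 0.02 m/s and distance of each of yellow_tin_mid, blower_mid from where it was at the start of the episode below 0.02 m); the robot touches nothing.
It fails at once if the yellow tin is moved by more than 20 mm (distance of yellow_tin_mid from where it was at the start of the episode above 0.02 m).
It fails at once if the blower is moved by more than 20 mm (distance of blower_mid from where it was at the start of the episode above 0.02 m).
It also fails if it takes over 102 s, if anything falls off the work surface, if the arm or the gripper's body presses on something with over 40 N, if the wrist force passes 120 N, or if a joint passes its speed limit or range.

## Robot

A 6-joint arm with a two-finger parallel gripper is mounted at the origin on the work surface. World frame = base frame: x ahead of the robot, y to its left, z up, the work surface at z = 0. Lengths are in m, angles in rad, forces in N, time in s.
With the tool pointing down it reaches from about 0.35 to 0.85 m from the base axis. Payload 8.1 kg.
Tool frame: the origin (TCP) lies between the finger pads; the fingertips stand 11 mm ahead of it and the grasp point (between the pads) lies 8 mm behind it (robot.tips_ahead is the distance from the TCP to the fingertips, in m); z points along the fingers, y is the line along which they close (so a half turn about z gives the same grasp; the last joint's range is limited). The gripper opens to 93 mm and grips with 3 to 60 N. Pads are 15 mm wide; open, the fingers measure 128 mm over their backs; the gripper's body (75 mm by 188 mm) begins 65 mm behind the grasp point.
Start: joints at [-1.259, 0.13, 1.488, -0, 1.523, -0.085], TCP at [0.232, -0.553, 0.23] pointing down, gripper open.
Joint ranges: [-2.96, 2.96], [-0.89, 2.26], [0.02, 2.5], [-1.34, 4.48], [0, 2.73], [-2.66, 2.66]. Speed limits (rad/s): [2.39, 2.39, 2.79, 3.14, 3.14, 3.14].

## Interface

Orientations are given as a rotation vector (axis times angle).
In Python, from plant import robot gives the robot as it stands. The module is installed in compiled form; this text tells all that it offers.
- The arm moves only by the tool move_arm, never from a script. Its argument "deltas" is one flat list of numbers, 7 for each row, row after row: the shift along the tool's x, y, z in m, then the turn, a rotation vector about the tool's x, y, z in rad, then the opening, from 0 (shut) to 1 (fully open). A call has 1 to 12 rows; each row is the pose to reach, as a shift and turn from the pose commanded when the call began, along the tool's axes at that moment; what a row does not reach only later rows make up. A row lasts 1/8 s, in which the tool goes at most 62.5 mm and 10.7 degrees, less where a joint would pass 70% of its speed; a pose out of reach is approached as far as the arm can. A call with a gripper value outside its range is refused whole. The fingers move at their own pace and stop on an object; "squeeze" is the grip in N (left out, the last holds). Time passes only in rows, so rows that repeat a pose let the fingers close. It gives the time, the measured TCP pose, the force, the opening and the grip force at its end, in the units of the state.
- robot.read_state(): the state, without advancing time (a new reading comes with each control period).
- robot.read_camera(name): name is "scene" or "side" or "wrist"; returns (picture, depth): 400x640x3 uint8, red, green, blue; 400x640 float32, m along the optical axis (not along the pixel's ray), 0 where there is no reading.
- robot.camera_model(name): a dict with "K" (3x3 intrinsics, pixels), "k1" (the pictures are not rectified: a ray, as slopes to the right and down, at radius r is drawn at 1 + k1 r^2 times it, then the intrinsics apply), "R" (3x3) and "t" (3): a world point X has camera coordinates R X + t; the wrist camera has in their place "tool_from_camera" (4x4, takes a point from camera to tool coordinates, whose origin is the TCP and whose axes are the flange's). Camera axes: x right, y down, z forward; pixel columns grow to the right and rows downward; lengths in m; the calibration is good to about 2 mm. A picture is of the moment at which its call begins: read the wrist's pose just before it. camera_model takes no time and is no camera call.
- robot.close_job(): hands the job in; it is judged then, once.
Trained networks look in the newest picture that a camera, given by its name, has taken for a name from the list of things; names that differ only in an ending like _2 or _b are one class to them, and where a whole thing is asked for, a point or a joint stands for the part that bears it (a point fixed in the world has none). Each returns a list of dicts, best first, with "confidence" (0 to 1); they miss things now and then, are a little off and sometimes report something else, mostly with a low value. They report only what shows in the picture. A call takes as long as a camera call. They do not tell look-alikes from the thing itself.
- robot.recognise(camera, label): "uv" ([column, row] in pixels, amid what is visible of it).
The state is a dict: "t": time; "q": joint angles; "dq": joint speeds; "joint_torque": joint torques, N m; "tool_pos": TCP position; "orientation": TCP orientation; "force": force on the tool from outside, world axes, zero at the start; "wrist_torque": the same for the moment, N m; "opening": finger opening in m; "gripper_force": force on a finger pad.
Only numpy, scipy, OpenCV 4.12 (cv2) and the standard library are available. Lean on these libraries where they do the work, as an engineer would, in place of code of your own. Each camera call takes 0.05 s, during which the arm holds its last target. There are 200 camera calls.

## Working session

There is one attempt and no reset: what is moved stays moved. The work goes in short steps, Python scripts to look and compute and a tool call to move; the robot and the scene stay as the last step left them, time stands still between calls to the robot, and variables do not carry over. Pictures are saved under pics/ and viewed, at most 14 in all, crops included, and the job is handed in when it is done.

Besides the shell and the picture viewer there is one more tool, called after "Emit:" as name(argument=value, ...) on one line, values as JSON. move_arm: Moves the arm, as the interface text tells. Its arguments: {"type":"object","properties":{"deltas":{"type":"array","items":{"type":"number"}},"squeeze":{"type":"number"}},"required":["deltas"]}

```bash
mkdir -p pics; cat > h.py <<'E'
import numpy as np, cv2
from plant import robot
from scipy.spatial.transform import Rotation as Ro
def cam(n):
    m=robot.camera_model(n); s=robot.read_state()
    if 'R' in m: R=np.array(m['R']);t=np.array(m['t']);Rw=R.T;o=-R.T@t
    else:
        T=np.array(m['tool_from_camera']);Rt=Ro.from_rotvec(s['orientation']).as_matrix()
        Rw=Rt@T[:3,:3];o=Rt@T[:3,3]+s['tool_pos']
    return np.array(m['K']),m['k1'],Rw,o
def ray(c,uv):
    K,k1,Rw,o=c
    d=np.linalg.solve(K,[uv[0],uv[1],1.])[:2]
    p=d.copy()
    for _ in range(20): p=d/(1+k1*(p@p))
    return Rw@np.array([p[0],p[1],1.]),o
def onz(c,uv,z):
    d,o=ray(c,uv); return o+d*(z-o[2])/d[2]
def depthpt(c,uv,D):
    u,v=map(int,uv); w=D[max(v-2,0):v+3,max(u-2,0):u+3]; w=w[w>0]
    d,o=ray(c,uv); return o+d*np.median(w) if w.size else None
def proj(c,X):
    K,k1,Rw,o=c; p=Rw.T@(np.array(X)-o); p=p[:2]/p[2]; p=p*(1+k1*p@p); return (K@[p[0],p[1],1])[:2]
def save(n,img): cv2.imwrite('pics/'+n+'.png',img[:,:,::-1])
E
python3 - <<'E'
from h import *
np.set_printoptions(precision=3,suppress=True)
print(robot.read_state()['tool_pos'],robot.read_state()['orientation'])
for n in ['scene','side']:
    P,D=robot.read_camera(n); save(n+'0',P); c=cam(n); print(n,c[3])
    for l in ['holder','stand','cover_knob','loupe_mid','blue_tin_mid','red_tin_mid','yellow_tin_mid','blower_mid']:
        for r in robot.recognise(n,l)[:4]:
            uv=r['uv'];print(l,round(r['confidence'],2),np.array(uv),depthpt(c,uv,D),P[int(uv[1]),int(uv[0])])
E
```

```text
[ 0.232 -0.553  0.229] [-3.078 -0.619  0.   ]
scene [ 1.041 -0.073  0.746]
holder 0.6 [270.9 234.6] [ 0.55  -0.129 -0.002] [38 70 55]
stand 0.78 [366.  199.8] [0.506 0.1   0.038] [60 61 64]
cover_knob 0.58 [410.6 258.9] [0.661 0.172 0.016] [148 149 151]
loupe_mid 0.67 [306.2 283.5] [ 0.7   -0.06   0.033] [20 26 29]
loupe_mid 0.61 [449.9 175.2] [0.442 0.332 0.024] [ 31  74 140]
blue_tin_mid 0.85 [449.8 178.3] [0.452 0.328 0.024] [ 29  74 141]
blue_tin_mid 0.77 [472.3 202.8] [0.533 0.359 0.023] [ 10 118 118]
blue_tin_mid 0.51 [423.5 153.9] [0.359 0.287 0.023] [ 17 105  46]
blue_tin_mid 0.49 [366.2 197.2] [0.501 0.101 0.042] [69 72 76]
red_tin_mid 0.53 [186.8 197.2] [ 0.435 -0.326  0.023] [93 25 28]
yellow_tin_mid 0.65 [364.5 272.3] [0.685 0.064 0.024] [160 136  10]
blower_mid 0.88 [235.3 280.9] [ 0.678 -0.203  0.035] [112  61  40]
side [-0.057  0.639  0.63 ]
holder 0.81 [344.5 188.7] [ 0.528 -0.11   0.015] [35 38 35]
stand 0.71 [292.8 243. ] [0.484 0.111 0.014] [34 35 35]
stand 0.5 [323.7 151.3] [ 0.666 -0.197  0.03 ] [147  85  57]
cover_knob 0.97 [212.1 226.2] [0.651 0.183 0.017] [151 154 154]
loupe_mid 0.72 [282.8 173. ] [ 0.672 -0.053  0.029] [36 39 38]
blue_tin_mid 0.95 [274.7 332.4] [0.34  0.305 0.027] [ 35 113  55]
blue_tin_mid 0.91 [177.5 305.3] [0.509 0.373 0.026] [ 28 122 121]
blue_tin_mid 0.73 [226.  315.5] [0.427 0.332 0.026] [30 54 94]
red_tin_mid 0.68 [430.7 165.2] [ 0.421 -0.322  0.024] [99 29 25]
yellow_tin_mid 0.71 [243.8 200.2] [0.663 0.082 0.024] [163 139  26]
blower_mid 0.66 [322.8 153.2] [ 0.666 -0.193  0.026] [141  82  53]
```

View pics/scene0.png

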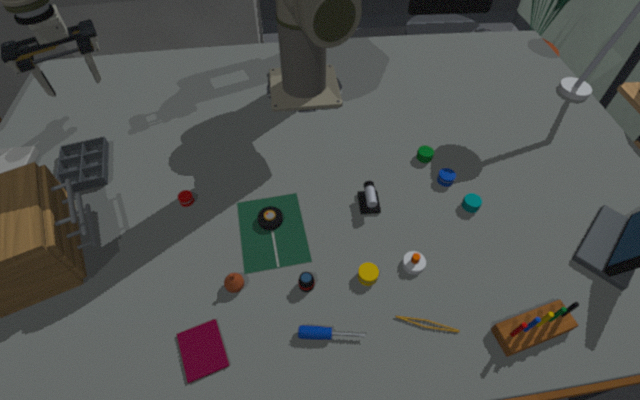

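View pics/side0.png

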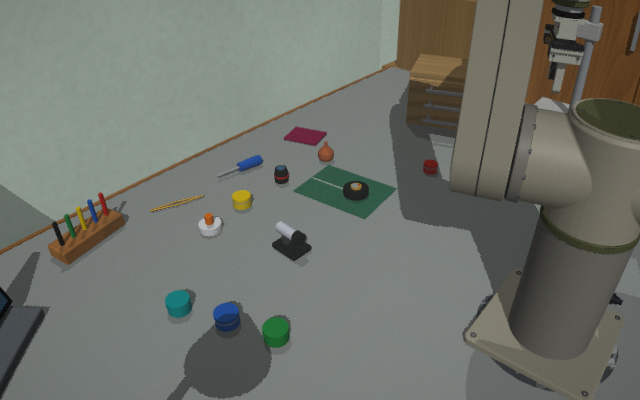

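The scene picture shows the holder at (270,216), stand (368,200), red tin (186,198), blue tin (447,177), cover (414,260), loupe (307,281), yellow tin (368,272) and blower (234,282). The side picture agrees with this. Teal and green tins are the look-alikes.

```bash
cat >> h.py <<'E'
def tool(dxyz):
    s=robot.read_state(); return Ro.from_rotvec(s['orientation']).as_matrix().T@(np.array(dxyz)-s['tool_pos'])
E
python3 - <<'E'
from h import *
np.set_printoptions(precision=3,suppress=True)
c=cam('scene'); d=cam('side')
def tri(a,b):
    d1,o1=ray(c,a);d2,o2=ray(d,b); A=np.stack([d1,-d2],1); s=np.linalg.lstsq(A,o2-o1,rcond=None)[0]
    p,q=o1+s[0]*d1,o2+s[1]*d2; return (p+q)/2,np.linalg.norm(p-q)
for n,a,b in [('movement',(270,214),(356,186.5)),('knob top',(416,256),(208.5,215)),('blue top',(447,173),(227,310)),('red top',(186,195),(430.5,162)),('loupe top',(307,275),(281.5,168))]: print(n,*tri(a,b))
print('line',onz(c,(273,232),0),onz(c,(278,266),0),onz(d,(314,178),0),onz(d,(340,186),0))
m=robot.camera_model('wrist'); print(np.array(m['tool_from_camera']),m['K'],robot.read_state()['tool_pos'])
print(Ro.from_rotvec(robot.read_state()['orientation']).as_matrix())
E
```

```text
movement [ 0.508 -0.127  0.021] 0.00030004847179883586
knob top [0.666 0.178 0.036] 0.0005198335614687266
blue top [0.435 0.325 0.027] 0.00230924050244944
red top [ 0.428 -0.33   0.026] 0.003905030940855807
loupe top [ 0.682 -0.058  0.037] 0.001979740598958374
line [ 0.545 -0.124  0.   ] [ 0.635 -0.117  0.   ] [ 0.631 -0.119  0.   ] [ 0.558 -0.131  0.   ]
[[-0.    -0.965 -0.264  0.073]
 [ 1.    -0.    -0.    -0.001]
 [ 0.    -0.264  0.965 -0.155]
 [ 0.     0.     0.     1.   ]] [[338.388   0.    316.921]
 [  0.    338.388 197.644]
 [  0.      0.      1.   ]] [ 0.232 -0.553  0.23 ]
[[ 0.922  0.386 -0.   ]
 [ 0.386 -0.922  0.   ]
 [-0.    -0.    -1.   ]]
```

Emit:
move_arm(deltas=[0.439,-0.278,0,0,0,0.317,1,0.439,-0.278,0,0,0,0.317,1,0.439,-0.278,0,0,0,0.317,1,0.439,-0.278,0,0,0,0.317,1,0.439,-0.278,0,0,0,0.317,1,0.439,-0.278,0,0,0,0.317,1,0.439,-0.278,0,0,0,0.317,1,0.439,-0.278,0,0,0,0.317,1,0.439,-0.278,0,0,0,0.317,1,0.439,-0.278,0,0,0,0.317,1,0.439,-0.278,0,0,0,0.317,1,0.439,-0.278,0,0,0,0.317,1])

```text
t: 2.4
tool_pos: [0.5288, -0.1287, 0.2297]
orientation: [3.139, 0.122, -0.0]
force: [0.3, -0.8, 0.1]
opening: 0.093
gripper_force: 0.0
```

```bash
python3 - <<'E'
from h import *
P,D=robot.read_camera('wrist'); save('w1',P); s=robot.read_state(); print(s['t'],s['tool_pos'],s['orientation'],s['q'])
E
```

```text
2.45 [ 0.52881896 -0.12863054  0.22969813] [ 3.13900570e+00  1.22151068e-01 -6.33228813e-05] [-3.32680158e-01 -2.03731648e-02  1.64442125e+00 -2.11693154e-04
  1.51750546e+00  1.16033882e+00]
```

View pics/w1.png

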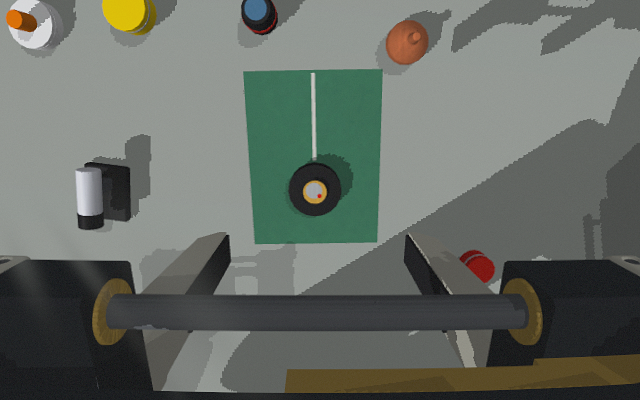

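The wrist view shows the holder's movement at (315,191), the white line up to (313,73), mat corners at (244,71), (382,69), (377,243) and (255,244), and the stand base to (130,220).

```bash
cat >> h.py <<'E'
def blob(P,lo,hi,near=None,r=60):
    H=cv2.cvtColor(P,cv2.COLOR_RGB2HSV); m=cv2.inRange(H,np.array(lo),np.array(hi))
    if near is not None:
        k=np.zeros_like(m);cv2.circle(k,tuple(map(int,near)),r,255,-1);m&=k
    m=cv2.morphologyEx(m,cv2.MORPH_OPEN,np.ones((3,3),np.uint8))
    n,l,st,ce=cv2.connectedComponentsWithStats(m)
    i=1+np.argmax(st[1:,4]); return ce[i],st[i],l==i
E
python3 - <<'E'
from h import *
np.set_printoptions(precision=4,suppress=True)
P,D=robot.read_camera('wrist');c=cam('wrist')
ce,st,m=blob(P,(12,40,60),(30,255,255),(315,191),20);ys,xs=np.where(m)
e=cv2.minEnclosingCircle(np.stack([xs,ys],1).astype(np.float32));print(ce,e)
print('mv',onz(c,e[0],.023), depthpt(c,(315,191),D))
C=[onz(c,u,0.0008) for u in [(244,71),(382,69),(377,243),(255,244)]];print(np.array(C),np.mean(C,0))
ys,xs=np.where((P[80:160,300:330].min(2)>130)); L=np.array([onz(c,(x+300,y+80),.0008) for x,y in zip(xs,ys)])
k=np.polyfit(L[:,0],L[:,1],1);print('line',k, 'y at hx',np.polyval(k,.508))
print('stand base',[onz(c,u,.012) for u in [(130,164),(130,220)]], onz(c,(90,193),.041))
ce,st,m=blob(P,(5,150,120),(18,255,255),(20,18),25);print('knob',ce,st,onz(c,ce,.033))
E
```

```text
[315.9061 193.6041] ((314.5, 191.5), 12.349188804626465)
mv [ 0.5097 -0.1264  0.023 ] [ 0.5103 -0.1269  0.0231]
[[ 0.6315 -0.0409  0.0008]
 [ 0.645  -0.1886  0.0008]
 [ 0.4453 -0.2078  0.0008]
 [ 0.4323 -0.059   0.0008]] [ 0.5385 -0.1241  0.0008]
line [ 0.0898 -0.1717] y at hx -0.12610898803919235
stand base [array([0.5228, 0.0834, 0.012 ]), array([0.4555, 0.088 , 0.012 ])] [0.4941 0.1137 0.041 ]
knob [14.1434 18.7459] [  6  10  17  19 244] [0.6655 0.1839 0.033 ]
```

Emit:
move_arm(deltas=[0.161,-0.3,0.06,0,0,0,0.6,0.161,-0.3,0.06,0,0,0,0.6,0.161,-0.3,0.06,0,0,0,0.6,0.161,-0.3,0.06,0,0,0,0.6,0.161,-0.3,0.06,0,0,0,0.6,0.161,-0.3,0.06,0,0,0,0.6,0.161,-0.3,0.06,0,0,0,0.6,0.161,-0.3,0.06,0,0,0,0.6,0.161,-0.3,0.06,0,0,0,0.6,0.161,-0.3,0.06,0,0,0,0.6])

```text
t: 3.75
tool_pos: [0.6661, 0.1833, 0.1703]
orientation: [-3.139, -0.123, -0.001]
force: [-0.2, 0.6, 0.4]
opening: 0.056
gripper_force: 0.0
```

```bash
python3 - <<'E'
from h import *
np.set_printoptions(precision=4,suppress=True)
P,D=robot.read_camera('wrist');c=cam('wrist');save('w2',P)
uv=proj(c,(.666,.18,.037));ce,st,m=blob(P,(5,150,100),(18,255,255),uv,80);print(uv,ce,st)
X=onz(c,ce,.036);print(X,depthpt(c,ce,D),'tool',tool(X))
E
```

```text
[322.0414 191.6113] [320.3933 191.0305] [311 180  19  22 328]
[0.6662 0.1815 0.036 ] [0.6663 0.1815 0.0366] tool [-0.0002  0.0021  0.1342]
```

View pics/w2.png

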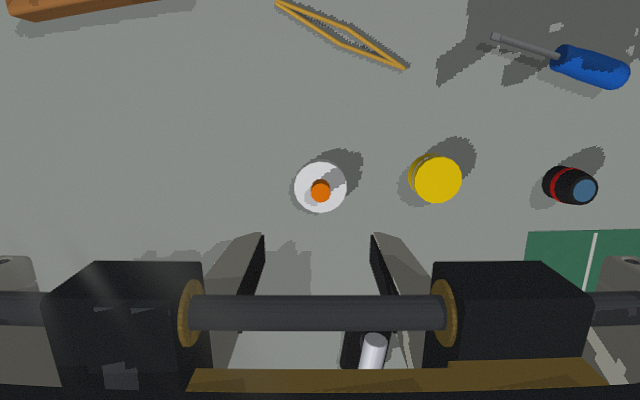

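The knob is at (320,191), with nothing in the fingers' way. The yellow tin is at (436,180).

Emit:
move_arm(deltas=[0,0.002,0.05,0,0,0,0.6,0,0.002,0.1,0,0,0,0.6,0,0.002,0.13,0,0,0,0.6,0,0.002,0.14,0,0,0,0.6,0,0.002,0.14,0,0,0,0.6,0,0.002,0.14,0,0,0,0.0,0,0.002,0.14,0,0,0,0.0,0,0.002,0.14,0,0,0,0.0,0,0.002,0.14,0,0,0,0.0,0,0.002,0.14,0,0,0,0.0,0,0.002,0.14,0,0,0,0.0], squeeze=15)

```text
t: 5.18
tool_pos: [0.6663, 0.1826, 0.03]
orientation: [-3.139, -0.125, -0.001]
force: [-0.9, -0.9, 3.3]
opening: 0.0174
gripper_force: 15.0
```

Emit:
move_arm(deltas=[0,0,-0.05,0,0,0,0,0,0,-0.1,0,0,0,0,-0.04,0.06,-0.1,0,0,0,0,-0.07,0.11,-0.1,0,0,0,0,-0.1,0.16,-0.1,0,0,0,0,-0.13,0.21,-0.1,0,0,0,0,-0.16,0.26,-0.1,0,0,0,0,-0.181,0.2955,-0.1,0,0,0,0,-0.181,0.2955,-0.06,0,0,0,0,-0.181,0.2955,-0.06,0,0,0,0,-0.181,0.2955,-0.06,0,0,0,0])

```text
t: 6.55
tool_pos: [0.5095, -0.1261, 0.0903]
orientation: [-3.139, -0.126, 0.0]
force: [-0.5, 0.7, -0.5]
opening: 0.0177
gripper_force: 15.0
```

```bash
python3 - <<'E'
from h import *
np.set_printoptions(precision=4,suppress=True)
P,D=robot.read_camera('wrist');c=cam('wrist');save('w3',P);s=robot.read_state()
print(s['tool_pos'],'to holder',tool((.5095,-.1265,.048)),proj(c,(.5095,-.1265,.023)))
E
```

```text
[ 0.5101 -0.1261  0.0909] to holder [-0.0007  0.0003  0.0429] [318.6348 215.2985]
```

View pics/w3.png

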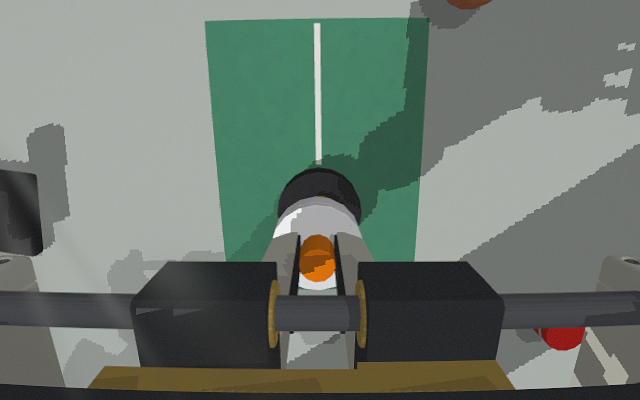

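The cover is upright in the fingers and lined up over the disc (about (319,215)), with the line at column 318.

Emit:
move_arm(deltas=[-0.0005,0,0.02,0,0,0,0,-0.0005,0,0.035,0,0,0,0,-0.0005,0,0.041,0,0,0,0,-0.0005,0,0.041,0,0,0,0,-0.0005,0,0.041,0,0,0,0])

```text
t: 7.22
tool_pos: [0.5091, -0.1266, 0.0492]
orientation: [3.139, 0.125, 0.001]
force: [-0.1, -0.9, 0.2]
opening: 0.0177
gripper_force: 15.0
```

Emit:
move_arm(deltas=[0,0,0.001,0,0,0,0,0,0,0.001,0,0,0,0.5,0,0,0.001,0,0,0,0.5,0,0,0,0,0,0,0.5,0,0,-0.04,0,0,0,0.5,0,0,-0.09,0,0,0,0.8,0,0,-0.12,0,0,0,0.8])

```text
t: 8.1
tool_pos: [0.5097, -0.1268, 0.1717]
orientation: [3.138, 0.125, 0.005]
force: [1.1, -0.4, -0.2]
opening: 0.0622
gripper_force: 0.0
```

```bash
python3 - <<'E'
from h import *
np.set_printoptions(precision=4,suppress=True)
P,D=robot.read_camera('wrist');c=cam('wrist')
uv=proj(c,(.5095,-.1265,.055));ce,st,m=blob(P,(5,150,60),(18,255,255),uv,40);print(uv,ce,st,onz(c,ce,.054),depthpt(c,ce,D))
s=robot.read_state();print(s['tool_pos'],'blue hover',tool((.435,.325,.17)))
E
```

```text
[316.2745 197.9894] [316.3899 196.5418] [307 185  20  24 395] [ 0.5105 -0.1265  0.054 ] [ 0.5117 -0.1264  0.0585]
[ 0.5114 -0.1274  0.1756] blue hover [-0.0401 -0.4571  0.0038]
```

Emit:
move_arm(deltas=[-0.038,-0.456,0,0,0,0,0.9,-0.038,-0.456,0,0,0,0,0.9,-0.038,-0.456,0,0,0,0,0.9,-0.038,-0.456,0,0,0,0,0.9,-0.038,-0.456,0,0,0,0,0.9,-0.038,-0.456,0,0,0,0,0.9,-0.038,-0.456,0,0,0,0,0.9,-0.038,-0.456,0,0,0,0,0.9,-0.038,-0.456,0,0,0,0,0.9,-0.038,-0.456,0,0,0,0,0.9,-0.038,-0.456,0,0,0,0,0.9,-0.038,-0.456,0,0,0,0,0.9])

```text
t: 9.65
tool_pos: [0.435, 0.324, 0.1688]
orientation: [-3.139, -0.123, -0.0]
force: [-0.0, 0.8, 0.2]
opening: 0.0841
gripper_force: 0.0
```

```bash
cat > look.py <<'E'
from h import *
import sys
np.set_printoptions(precision=4,suppress=True)
name,lo,hi,X,zt,r=eval(sys.argv[1])
P,D=robot.read_camera('wrist');c=cam('wrist');save(name,P)
uv=proj(c,X);ce,st,m=blob(P,lo,hi,uv,r);ys,xs=np.where(m);e=cv2.minEnclosingCircle(np.stack([xs,ys],1).astype(np.float32))
# top face only: pixels whose depth puts them near the top
pts=np.array([depthpt(c,(x,y),D) if D[y,x]>0 else (9,9,9) for x,y in zip(xs,ys)]);k=pts[:,2]>zt-.004;t=pts[k]
X=[*((t[:,:2].min(0)+t[:,:2].max(0))/2),np.median(t[:,2])]
print(uv,ce,st,'top',X,'span',np.ptp(t[:,:2],axis=0),'centroid',t.mean(0),'tool',tool(X));s=robot.read_state();print(s['tool_pos'],s['orientation'])
E
python3 look.py "('w4',(100,100,30),(125,255,255),(.435,.325,.026),.026,60)"
```

```text
[317.0804 188.4309] [312.4631 187.1079] [ 289  164   48   47 1788] top [np.float64(4.706782770398696), np.float64(4.654162097459521), np.float64(0.025494515981238364)] span [8.5864 8.6917] centroid [0.4552 0.3495 0.0461] tool [ 4.5975 -3.9824  0.1444]
[0.4349 0.3242 0.1688] [-3.1392 -0.123  -0.0004]
```

View pics/w4.png

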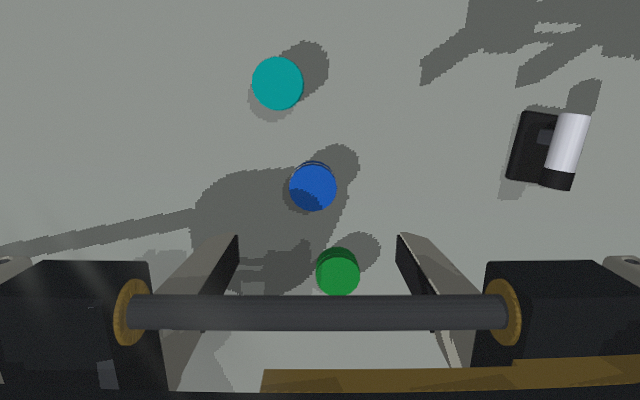

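The blue tin is at (313,187), teal at (277,83) and green at (338,270). The fingers' closing path is free.

```bash
sed -i 's/k=pts\[:,2\]>zt-.004/k=abs(pts[:,2]-zt)<.004/' look.py
python3 look.py "('w4b',(100,100,30),(125,255,255),(.435,.325,.026),.026,60)"
```

```text
[317.3038 188.3466] [312.6946 187.0369] [ 289  163   48   48 1791] top [np.float64(0.43503687544261194), np.float64(0.32946856524334156), np.float64(0.02542517760536417)] span [0.043  0.0429] centroid [0.4354 0.3295 0.0254] tool [ 0.0006 -0.005   0.1433]
[0.4348 0.3244 0.1687] [-3.1391 -0.1236 -0.0003]
```

Emit:
move_arm(deltas=[0.0005,-0.005,0.05,0,0,0,0.9,0.0005,-0.005,0.1,0,0,0,0.9,0.0005,-0.005,0.14,0,0,0,0.9,0.0005,-0.005,0.1535,0,0,0,0.9,0.0005,-0.005,0.1535,0,0,0,0.9,0.0005,-0.005,0.1535,0,0,0,0.0,0.0005,-0.005,0.1535,0,0,0,0.0,0.0005,-0.005,0.1535,0,0,0,0.0,0.0005,-0.005,0.1535,0,0,0,0.0,0.0005,-0.005,0.1535,0,0,0,0.0], squeeze=15)

```text
t: 11.0
tool_pos: [0.4347, 0.3301, 0.0154]
orientation: [-3.139, -0.125, -0.001]
force: [-0.6, -1.2, 2.1]
opening: 0.0437
gripper_force: 15.0
```

Emit:
move_arm(deltas=[0,0,-0.05,0,0,0,0,0,0,-0.1,0,0,0,0,0.015,0.06,-0.12,0,0,0,0,0.03,0.12,-0.12,0,0,0,0,0.045,0.18,-0.12,0,0,0,0,0.06,0.24,-0.12,0,0,0,0,0.075,0.3,-0.12,0,0,0,0,0.09,0.36,-0.12,0,0,0,0,0.1,0.42,-0.12,0,0,0,0,0.11,0.46,-0.1,0,0,0,0,0.11,0.46,-0.05,0,0,0,0,0.11,0.46,-0.05,0,0,0,0])

```text
t: 12.5
tool_pos: [0.5767, -0.119, 0.0602]
orientation: [-3.136, -0.123, 0.015]
force: [-1.1, 0.0, -0.4]
opening: 0.0436
gripper_force: 15.0
```

```bash
python3 - <<'E'
from h import *
np.set_printoptions(precision=4,suppress=True)
s=robot.read_state()
print(s['tool_pos'],tool((.5812,-.120,.016)))
E
```

```text
[ 0.5767 -0.119   0.0602] [0.0048 0.0016 0.0441]
```

Emit:
move_arm(deltas=[0,0,0,0,0,0,0,0,0,0.02,0,0,0,0,0,0,0.04,0,0,0,0,0,0,0.048,0,0,0,0,0,0,0.048,0,0,0,0,0,0,0.048,0,0,0,0])

```text
t: 13.25
tool_pos: [0.581, -0.1197, 0.0172]
orientation: [3.139, 0.125, 0.0]
force: [0.5, 0.2, -1.0]
opening: 0.0434
gripper_force: 15.0
```

Emit:
move_arm(deltas=[0,0,0.001,0,0,0,0,0,0,0.001,0,0,0,0.8,0,0,0.001,0,0,0,0.8,0,0,0,0,0,0,0.8,0,0,-0.04,0,0,0,0.8,0,0,-0.09,0,0,0,0.8,0,0,-0.14,0,0,0,0.8,-0.05,0.04,-0.153,0,0,0,0.8,-0.1,0.1,-0.153,0,0,0,0.8,-0.14,0.15,-0.153,0,0,0,0.8,-0.169,0.197,-0.153,0,0,0,0.8,-0.169,0.197,-0.153,0,0,0,0.8])

```text
t: 14.75
tool_pos: [0.4261, -0.3325, 0.1705]
orientation: [3.138, 0.119, -0.0]
force: [0.5, -0.1, -0.6]
opening: 0.0744
gripper_force: 0.0
```

Emit:
move_arm(deltas=[0,0,0,0,0,0,0.8,0,0,0,0,0,0,0.8])

```text
t: 15.0
tool_pos: [0.4289, -0.3284, 0.1701]
orientation: [-3.138, -0.127, -0.0]
force: [-0.2, 0.8, 0.3]
opening: 0.0742
gripper_force: 0.0
```

```bash
python3 look.py "('w5',(0,150,50),(5,255,255),(.428,-.33,.024),.024,60)"
```

```text
[319.8726 188.9598] [320.6773 188.5239] [ 302  170   38   38 1128] top [np.float64(0.42779790740196477), np.float64(-0.33081700932048963), np.float64(0.023451028551926822)] span [0.0352 0.0344] centroid [ 0.4282 -0.3307  0.0234] tool [-0.0015  0.0026  0.1466]
[ 0.429  -0.3282  0.1701] [-3.1385 -0.1281 -0.0002]
```

View pics/w5.png

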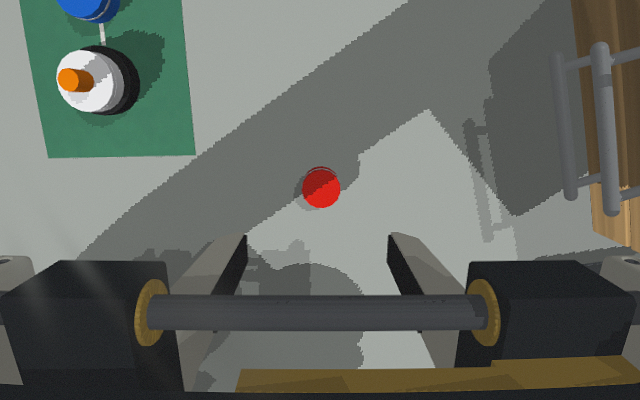

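The red tin is at (321,188) and free. The cover sits on the disc at (90,80), with the blue tin behind it on the line at (88,5).

Emit:
move_arm(deltas=[-0.001,0.002,0.05,0,0,0,0.8,-0.001,0.002,0.1,0,0,0,0.8,-0.001,0.002,0.14,0,0,0,0.8,-0.001,0.002,0.155,0,0,0,0.8,-0.001,0.002,0.155,0,0,0,0.8,-0.001,0.002,0.155,0,0,0,0.0,-0.001,0.002,0.155,0,0,0,0.0,-0.001,0.002,0.155,0,0,0,0.0,-0.001,0.002,0.155,0,0,0,0.0,-0.001,0.002,0.155,0,0,0,0.0])

```text
t: 16.3
tool_pos: [0.4274, -0.3318, 0.0155]
orientation: [3.139, 0.125, 0.0]
force: [-1.1, 1.5, 2.2]
opening: 0.036
gripper_force: 15.0
```

Emit:
move_arm(deltas=[0,0,-0.05,0,0,0,0,0,0,-0.1,0,0,0,0,0.02,-0.05,-0.13,0,0,0,0,0.04,-0.1,-0.13,0,0,0,0,0.06,-0.15,-0.13,0,0,0,0,0.08,-0.199,-0.13,0,0,0,0,0.08,-0.199,-0.13,0,0,0,0,0.08,-0.199,-0.13,0,0,0,0,0.08,-0.199,-0.13,0,0,0,0])

```text
t: 17.42
tool_pos: [0.4909, -0.128, 0.145]
orientation: [3.139, 0.123, -0.0]
force: [0.7, -0.5, -0.3]
opening: 0.0357
gripper_force: 15.0
```

```bash
python3 look.py "('w6',(100,100,30),(125,255,255),(.581,-.12,.026),.026,70)"
```

```text
[316.7623  81.7316] [315.3831  81.5196] [ 287   53   57   58 2608] top [np.float64(0.5809658036932783), np.float64(-0.11903944693598317), np.float64(0.02556778444574842)] span [0.0429 0.0427] centroid [ 0.5812 -0.1189  0.0255] tool [ 0.0906 -0.002   0.1194]
[ 0.4908 -0.1281  0.145 ] [ 3.1391  0.1225 -0.0005]
```

View pics/w6.png

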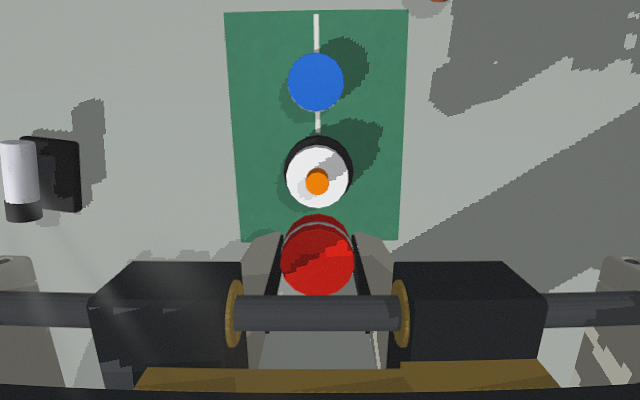

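The blue tin is on the line at (315,82), the cover is seated on the disc at (319,175), and the red tin is level in the fingers.

Emit:
move_arm(deltas=[0.05,-0.001,0,0,0,0,0,0.0905,-0.0015,0.01,0,0,0,0,0.0905,-0.0015,0.04,0,0,0,0,0.0905,-0.0015,0.07,0,0,0,0,0.0905,-0.0015,0.09,0,0,0,0,0.0905,-0.0015,0.1,0,0,0,0,0.0905,-0.0015,0.102,0,0,0,0,0.0905,-0.0015,0.102,0,0,0,0])

```text
t: 18.48
tool_pos: [0.582, -0.1185, 0.0442]
orientation: [3.139, 0.125, 0.002]
force: [0.5, -0.5, 0.3]
opening: 0.0357
gripper_force: 15.0
```

Emit:
move_arm(deltas=[0,0,0.0015,0,0,0,0,0,0,0.0015,0,0,0,0,0,0,0.0015,0,0,0,0.8,0,0,0.0015,0,0,0,0.8,0,0,0,0,0,0,0.8,0,0,-0.04,0,0,0,0.8,0,0,-0.08,0,0,0,0.8,0.02,-0.01,-0.127,0,0,0,0.8,0.07,-0.03,-0.127,0,0,0,0.8,0.105,-0.052,-0.127,0,0,0,0.8,0.105,-0.052,-0.127,0,0,0,0.8,0.105,-0.052,-0.127,0,0,0,0.8])

```text
t: 19.98
tool_pos: [0.6814, -0.058, 0.1697]
orientation: [3.139, 0.126, -0.002]
force: [0.0, -0.9, -0.2]
opening: 0.0746
gripper_force: 0.0
```

Emit:
move_arm(deltas=[0,0,0,0,0,0,0.8,0,0,0,0,0,0,0.8])

```text
t: 20.23
tool_pos: [0.6814, -0.0587, 0.1705]
orientation: [3.139, 0.124, 0.0]
force: [0.2, -0.4, -0.2]
opening: 0.0741
gripper_force: 0.0
```

```bash
python3 look.py "('w7',(95,60,40),(115,255,255),(.682,-.058,.036),.036,50)"
```

```text
[317.3281 190.1896] [316.971  185.7164] [305 174  25  24 483] top [np.float64(0.6859754819898443), np.float64(-0.057442461970561146), np.float64(0.03627346972507842)] span [0.0213 0.0214] centroid [ 0.686  -0.0574  0.0362] tool [ 0.0045 -0.0008  0.1342]
[ 0.6815 -0.0586  0.1705] [3.139  0.124  0.0005]
```

View pics/w7.png

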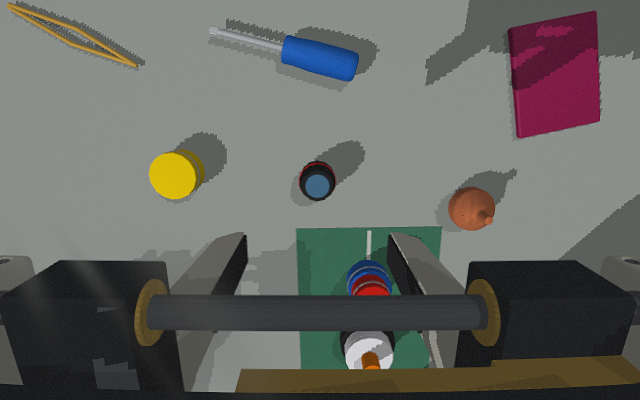

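The loupe's lens is at (317,186) and the space around it is free. The yellow tin is at (176,176) and the blower at (472,208), and the stack stands.

Emit:
move_arm(deltas=[0.0045,-0.001,0.05,0,0,0,0.8,0.0045,-0.001,0.1,0,0,0,0.8,0.0045,-0.001,0.14,0,0,0,0.8,0.0045,-0.001,0.1555,0,0,0,0.8,0.0045,-0.001,0.1555,0,0,0,0.8,0.0045,-0.001,0.1555,0,0,0,0.0,0.0045,-0.001,0.1555,0,0,0,0.0,0.0045,-0.001,0.1555,0,0,0,0.0,0.0045,-0.001,0.1555,0,0,0,0.0,0.0045,-0.001,0.1555,0,0,0,0.0])

```text
t: 21.52
tool_pos: [0.6863, -0.0566, 0.0148]
orientation: [3.139, 0.125, 0.0]
force: [-1.3, 0.3, 0.9]
opening: 0.0334
gripper_force: 15.0
```

Emit:
move_arm(deltas=[0,0,-0.05,0,0,0,0,0,0,-0.1,0,0,0,0,-0.05,-0.02,-0.11,0,0,0,0,-0.1,-0.04,-0.11,0,0,0,0,-0.15,-0.055,-0.11,0,0,0,0,-0.183,-0.062,-0.1,0,0,0,0,-0.183,-0.062,-0.07,0,0,0,0,-0.183,-0.062,-0.04,0,0,0,0,-0.183,-0.062,-0.015,0,0,0,0,-0.183,-0.062,-0.004,0,0,0,0,-0.183,-0.062,-0.001,0,0,0,0,-0.183,-0.062,-0.001,0,0,0,0])

```text
t: 23.02
tool_pos: [0.4995, -0.0094, 0.0164]
orientation: [3.139, 0.125, 0.002]
force: [0.1, 0.5, 0.4]
opening: 0.0334
gripper_force: 15.0
```

Release, lift away and retreat toward the robot to look.

Emit:
move_arm(deltas=[0,0,0.0005,0,0,0,0,0,0,0.0005,0,0,0,0.6,0,0,0.0005,0,0,0,0.6,0,0,0,0,0,0,0.6,0,0,-0.04,0,0,0,0.6,0,0,-0.09,0,0,0,0.6,0,0,-0.15,0,0,0,0.6,-0.03,0,-0.2,0,0,0,0.6,-0.06,0,-0.22,0,0,0,0.6,-0.06,0,-0.22,0,0,0,0.6,-0.06,0,-0.22,0,0,0,0.6,-0.06,0,-0.22,0,0,0,0.6])

```text
t: 24.52
tool_pos: [0.4389, -0.014, 0.2343]
orientation: [-3.139, -0.125, 0.004]
force: [-0.5, 0.6, -0.2]
opening: 0.0557
gripper_force: 0.0
```

```bash
cat > fin.py <<'E'
from h import *
np.set_printoptions(precision=4,suppress=True)
P,D=robot.read_camera('wrist');c=cam('wrist');save('w8',P)
th=.0895;R=np.array([[np.cos(th),np.sin(th)],[-np.sin(th),np.cos(th)]])
for n,lo,hi,X,z in [('knob',(5,150,50),(18,255,255),(.51,-.1265,.055),.055),('red',(0,150,50),(5,255,255),(.581,-.12,.05),.050),('lens',(95,60,40),(115,255,255),(.499,-.01,.036),.036),('yellow',(20,150,50),(35,255,255),(.675,.07,.026),.026)]:
    ce,st,m=blob(P,lo,hi,proj(c,X),50);ys,xs=np.where(m)
    p=np.array([depthpt(c,(x,y),D) for x,y in zip(xs,ys) if D[y,x]>0]);t=p[abs(p[:,2]-z)<.004];t=(t.min(0)+t.max(0))/2
    print(n,t,'holder frame',R@(t[:2]-[.5095,-.1265]))
print('stand base',[R@(onz(c,u,.012)[:2]-[.5095,-.1265]) for u in []])
E
python3 fin.py
```

```text
knob [ 0.5074 -0.1256  0.0532] holder frame [-0.002   0.0011]
red [ 0.5815 -0.1172  0.0482] holder frame [0.0726 0.0028]
lens [ 0.499  -0.0087  0.0361] holder frame [0.     0.1182]Traceback (most recent call last):
  File "fin.py", line 6, in <module>
    ce,st,m=blob(P,lo,hi,proj(c,X),50);ys,xs=np.where(m)
            ~~~~^^^^^^^^^^^^^^^^^^^^^^
  File "h.py", line 33, in blob
    i=1+np.argmax(st[1:,4]); return ce[i],st[i],l==i
        ~~~~~~~~~^^^^^^^^^^
    return _wrapfunc(a, 'argmax', axis=axis, out=out, **kwds)
    return bound(*args, **kwds)
ValueError: attempt to get argmax of an empty sequence
```

View pics/w8.png

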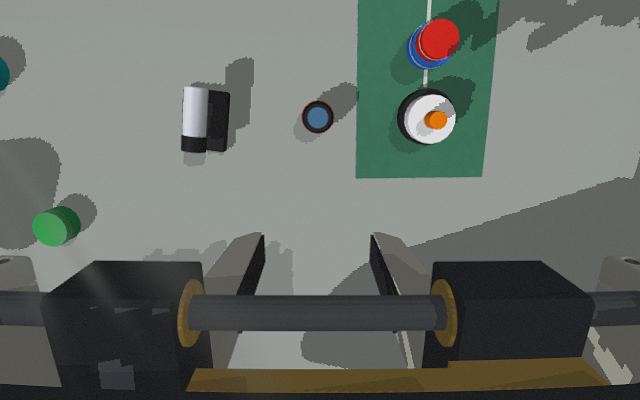

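The cover on the disc (430,117), the stack on the line (436,40) and the loupe upright between holder and stand (318,117) are all in place. The yellow tin is just out of this view and was never touched.

```bash
python3 -c "
from plant import robot
print(robot.close_job())"
```

```text
the job is handed in; nothing more can be done
None
```

The job is handed in: the cover is on the movement, the blue and red tins are stacked on the line behind the holder, and the loupe stands midway to the stand, all measured within tolerance; the yellow tin and blower were not touched, but I did not re-measure them at the end and the hand-in returned no verdict.

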